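# Close the washed canisters, each with its own lid

## Robot

A 6-joint arm with a two-finger parallel gripper is mounted at the origin on a cart in front of the work surface, level with it; the furniture and walls round the work are solid. World frame = base frame: x ahead of the robot, y to its left, z up, the work surface at z = 0. Lengths are in m, angles in rad, forces in N, time in s.
With the tool pointing down it reaches from about 0.325 to 0.75 m from the base axis. Payload 7.6 kg.
Tool frame: the origin (TCP) lies at the very end of the fingers, on their centre line; the grasp point (between the pads) lies 19 mm behind it (robot.grasp_offset is the distance from the TCP to the grasp point, in m); z points along the fingers, y is the line along which they close (so a half turn about z gives the same grasp; the last joint's range is limited). The gripper opens to 85 mm and grips with 20 to 120 N. Pads are 22 mm wide; open, the fingers measure 114 mm over their backs; the gripper's body (76 mm by 85 mm) begins 54 mm behind the grasp point. The pads swing forward as they close: fully open they stand 13 mm farther back than shut.
Start: joints at [1.074, 0.052, 1.401, -0, 1.689, -0.07], TCP at [0.217, 0.478, 0.231] pointing down, gripper open.
Joint ranges: [-2.9, 2.9], [-0.91, 2.17], [0.12, 2.37], [-1.06, 4.2], [0.26, 2.73], [-2.93, 2.93]. Speed limits (rad/s): [2.57, 2.57, 3.01, 3.14, 3.14, 3.14].

## Interface

Orientations are given as a rotation vector (axis times angle).
In Python, from cell import robot gives the robot as it stands. Calls block until the motion is done:
- robot.move_to(position, orientation): joint-space move of the TCP to a pose.
- robot.move_straight(position, speed=0.15, frame=None, contact_N=None): straight line of the TCP; frame=None keeps the orientation; speed is the mean speed in m/s. With contact_N (N) it stops when the force on the tool has changed by that much, and returns True; else False.
- robot.move_j(angles): joint-space move.
- robot.let_go() and robot.close(): open the fingers fully, or close them until they stop; the grip force is fixed at half the most.
- robot.pause(seconds).
- robot.inverse_kinematics(position, orientation): joint angles nearest the present ones, or None.
- robot.observe(): the state.
- robot.camera(name): name is "scene" or "top"; returns a dict with "image" (480x640x3 uint8, red, green, blue), "fovy" (degrees; the focal length in pixels is half the picture's height over the tangent of half this angle, whatever the lens; pixels are square), "cx", "cy" (the principal point, pixels), "origin" and "rotation" of the camera in the world. Camera axes: x right, y down, z forward; pixel columns grow to the right and rows downward; lengths in m; the calibration is good to about 2 mm. A picture is of the moment at which its call begins. There is no depth.
A pose or a line that the arm cannot do raises robot.PlanningError and nothing moves.
- robot.hand_in(): hands the job in; it is judged then, once.
The state is a dict: "time": time; "joint_pos": joint angles; "joint_vel": joint speeds; "effort": joint torques, N m; "tcp_pos": TCP position; "tool_rot": TCP orientation; "contact_force": force on the tool from outside, world axes, zero at the start; "torque": the same for the moment, N m; "finger_gap": opening from 0.0 (shut) to 1.0 (fully open); "grasp_force": force on a finger pad.
Only numpy, scipy, OpenCV 4.12 (cv2) and the standard library are available. Lean on these libraries where they do the work, as an engineer would, in place of code of your own. Each camera call takes 0.05 s, during which the arm holds its last target. There are 200 camera calls.

## Task

The blue, yellow, red and green stoneware canisters are washed and dry, and their lids lie about among them. Close each canister with the lid of its own colour, which is the only one that fits, lowering it gently (do not let it drop) until it sits level and fully home; the canisters stay standing where they are. The purple canister is closed already: leave it alone.

Things in the scene. Friction and masses are not known exactly. Their poses are not given: they have to be found in the camera images.
- blue_canister: Open, empty, round stoneware canister glazed blue, the largest of the set of four: outer diameter 104 mm, height 100 mm (rim at z = 100 mm above its origin), wall 5 mm, so its mouth is 94 mm across. It stands loose and upright on the worktop. Origin: centre of its underside; z up its axis.
- yellow_canister: Open, empty, round stoneware canister glazed mustard yellow, the second largest of the set of four: outer diameter 90 mm, height 88 mm (rim at z = 88 mm above its origin), wall 5 mm, so its mouth is 80 mm across. It stands loose and upright on the worktop. Origin: centre of its underside; z up its axis.
- red_canister: Open, empty, round stoneware canister glazed brick red, the third largest of the set of four: outer diameter 76 mm, height 76 mm (rim at z = 76 mm above its origin), wall 5 mm, so its mouth is 66 mm across. It stands loose and upright on the worktop. Origin: centre of its underside; z up its axis.
- green_canister: Open, empty, round stoneware canister glazed soft green, the smallest of the set of four: outer diameter 62 mm, height 66 mm (rim at z = 66 mm above its origin), wall 5 mm, so its mouth is 52 mm across. It stands loose and upright on the worktop. Origin: centre of its underside; z up its axis.
- blue_lid: Loose blue lid of the blue canister, knob up. Origin: centre of its underside, z up. Heights above it: tapered plug 0 to 14 mm (78 mm wide at its foot, 89 at its top), flange 14 to 20 (106 mm wide; it rests on the rim), on the axis a round wooden knob: neck 20 to 28, grip 28 to 46 (26 mm wide). 50 to 200 g. Fully home its origin is 86 mm above the canister's.
- yellow_lid: Loose mustard yellow lid of the yellow canister, knob up. Origin: centre of its underside, z up. Heights above it: tapered plug 0 to 14 mm (64 mm wide at its foot, 75 at its top), flange 14 to 20 (92 mm wide; it rests on the rim), on the axis a round wooden knob: neck 20 to 28, grip 28 to 46 (26 mm wide). 50 to 200 g. Fully home its origin is 74 mm above the canister's.
- red_lid: Loose brick red lid of the red canister, knob up. Origin: centre of its underside, z up. Heights above it: tapered plug 0 to 14 mm (50 mm wide at its foot, 61 at its top), flange 14 to 20 (78 mm wide; it rests on the rim), on the axis a round wooden knob: neck 20 to 28, grip 28 to 46 (26 mm wide). 50 to 200 g. Fully home its origin is 62 mm above the canister's.
- green_lid: Loose soft green lid of the green canister, knob up. Origin: centre of its underside, z up. Heights above it: tapered plug 0 to 14 mm (36 mm wide at its foot, 47 at its top), flange 14 to 20 (64 mm wide; it rests on the rim), on the axis a round wooden knob: neck 20 to 28, grip 28 to 46 (26 mm wide). 50 to 200 g. Fully home its origin is 52 mm above the canister's.
- purple_canister: Lilac-purple lidded canister, 76 mm in diameter, 100 mm high with its knob: not of the set, already closed, its lid does not come off; to be left alone. It stands loose among the other things. Origin: centre of its underside.
- shelf_edge (a point): A point, in the middle before the robot, on the lower front edge of the long fixed wooden wall shelf that hangs over the back of the worktop, 256 mm above it; the edge runs along y. Keep hand and wrist on the robot's side of it (smaller x).
Not all that is in view belongs to the job. Leave any pink look-alike of the green_lid alone.

How it is judged:
By the outcome, as a careful person would: the job done as asked, in the order asked, and still so for the second after the job is handed in, with the robot touching nothing.
It also fails if it takes over 93 s, if anything falls off the work surface, if the arm or the gripper's body presses on something with over 40 N, if the wrist force passes 120 N, or if a joint passes its speed limit or range.

## Working session

There is one attempt and no reset: what is moved stays moved. The work goes in short steps, each a Python script; the robot and the scene stay as the last script left them, time stands still between calls to the robot, and variables do not carry over. Pictures are saved under pics/ and viewed, at most 14 in all, crops included, and the job is handed in when it is done.

```bash
mkdir -p pics; python3 - <<'E'
from cell import robot
import cv2,numpy as np
for n in("top","scene"):
    c=robot.camera(n); cv2.imwrite(f"pics/{n}0.png",c["image"][:,:,::-1])
    print(n,c["fovy"],c["cx"],c["cy"],c["origin"],np.round(c["rotation"],4).tolist(), [k for k in c])
o=robot.observe(); print(o["time"],o["tool_rot"],o["finger_gap"])
E
```

```text
top 44.922768073415284 321.66980796351135 239.58939646207318 [0.32561717 0.04474946 1.36074307] [-2.1385, 2.108, -0.2187] ['image', 'fovy', 'cx', 'cy', 'origin', 'rotation']
scene 46.26405449887417 325.03758597274793 239.33745616203595 [0.05960691 0.63321563 1.47327073] [-1.0029, 2.6708, -0.7542] ['image', 'fovy', 'cx', 'cy', 'origin', 'rotation']
0.1 [-6.65222700e-01 -3.06994007e+00  2.07450106e-03] 1.0020576245469845
```

View pics/top0.png

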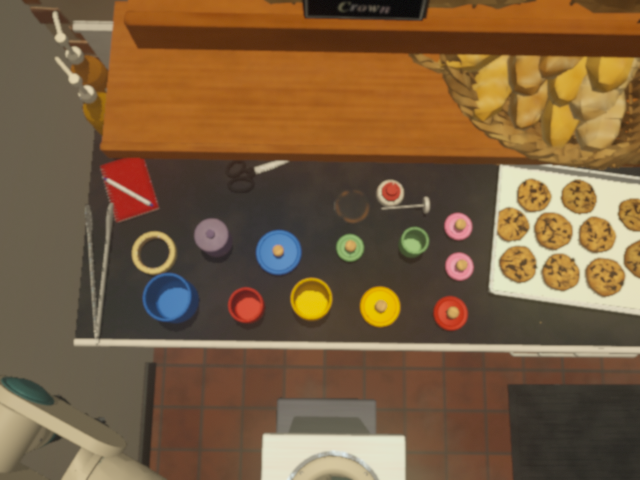

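View pics/scene0.png

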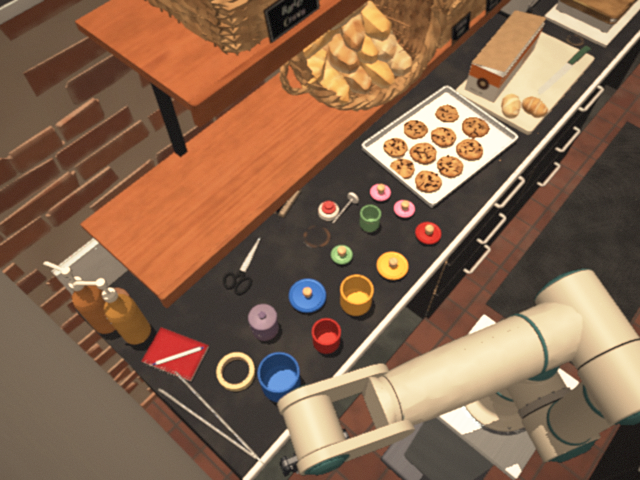

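```bash
cat > vis.py <<'E'
import cv2,numpy as np
from scipy.optimize import minimize
D={'blue':(.104,.100,.106),'yellow':(.090,.088,.092),'red':(.076,.076,.078),'green':(.062,.066,.064)}
def cam(c):
    f=240/np.tan(np.radians(c["fovy"])/2); R=cv2.Rodrigues(np.array(c["rotation"],float))[0]
    return f,np.array([c["cx"],c["cy"]]),np.array(c["origin"]),R
def proj(K,P):
    f,c,o,R=K; q=(np.atleast_2d(P)-o)@R; return f*q[:,:2]/q[:,2:]+c
def back(K,uv,z):
    f,c,o,R=K; d=R@np.append((np.array(uv)-c)/f,1); return o+d*(z-o[2])/d[2]
HUE={'blue':(98,118),'yellow':(20,33),'red':(0,6),'green':(45,80)}
def mask(img,col):
    h=cv2.cvtColor(img,cv2.COLOR_RGB2HSV); a,b=HUE[col]
    m=(h[...,0]>=a)&(h[...,0]<=b)
    if col=='red': m|=h[...,0]>=176
    s={'green':50,'red':150}.get(col,110)
    return (m&(h[...,1]>s)&(h[...,2]>40)).astype(np.uint8)
def blob(img,col,uv):
    n,l,st,ce=cv2.connectedComponentsWithStats(mask(img,col))
    i=min((i for i in range(1,n) if st[i,4]>60),key=lambda i:np.hypot(*(ce[i]-uv)))
    cs=cv2.findContours((l==i).astype(np.uint8),cv2.RETR_EXTERNAL,cv2.CHAIN_APPROX_NONE)[0]
    return cv2.convexHull(max(cs,key=len))
t=np.linspace(0,2*np.pi,60,endpoint=False)
def hull(K,xy,rings):
    P=np.vstack([np.c_[xy[0]+r*np.cos(t),xy[1]+r*np.sin(t),0*t+z] for r,z in rings])
    return cv2.convexHull(proj(K,P).astype(np.float32))
def draw(h,o,S=8):
    m=np.zeros((100*S,100*S),np.uint8); cv2.fillPoly(m,[np.round((h.reshape(-1,2)-o+50.)*S).astype(int)],1); return m
def fit(K,img,col,uv,rings,zt):
    b=blob(img,col,uv); o=b.reshape(-1,2).mean(0).round()
    M=np.zeros((480,640),np.uint8); cv2.fillPoly(M,[b],1)
    x,y=int(o[0]),int(o[1]); C=cv2.resize(cv2.copyMakeBorder(M,60,60,60,60,0)[y+10:y+110,x+10:x+110],(800,800),interpolation=cv2.INTER_NEAREST)
    # pixel centres: crop pixel k covers [k-.5,k+.5]
    cost=lambda p:1-(lambda A:(A&C).sum()/(A|C).sum())(draw(hull(K,p,rings)+.5,o))
    p0=back(K,o,zt)[:2]
    r=minimize(cost,p0,method='Nelder-Mead',options=dict(initial_simplex=[p0,p0+[.008,0],p0+[0,.008]],xatol=1e-4,fatol=1e-4))
    return r.x,1-r.fun
def can(c): d,h,_=D[c]; return [(d/2,h),(d/2,0.)],h/2
def lid(c,z=0): w=D[c][2]/2; return [(w,z+.014),(w,z+.020)],z+.018
E
python3 - <<'E'
from cell import robot
from vis import *
T={'blue':((170,298),(278,252)),'yellow':((311,299),(380,307)),'red':((246,305),(451,313)),'green':((414,242),(350,247))}
S={'blue':((279,377),(308,296)),'yellow':((356,295),(392,265)),'red':((326,336),(428,233)),'green':((370,218),(342,255))}
ct,cs=robot.camera("top"),robot.camera("scene")
for c in D:
  for k,m in enumerate((can,lid)):
    for n,cc,G in(("top",ct,T),("scene",cs,S)):
        print(c,m.__name__,n,*[np.round(v,4) for v in fit(cam(cc),cc["image"],c,G[c][k],*m(c))])
K=cam(ct)
print('purple',back(K,(212,232),.09),'edge',back(K,(320,160),.256),back(K,(150,158),.256),'pink',back(K,(458,226),.03),back(K,(459,266),.03),'jar',back(K,(390,192),.05))
# knob positions
for c in D:
    for n,cc,G in(("top",ct,T),("scene",cs,S)):
        u,v=G[c][1]; im=cc["image"][v-25:v+25,u-25:u+25]; h=cv2.cvtColor(im,cv2.COLOR_RGB2HSV)
        print(c,n,back(cam(cc),(u,v),.04)[:2].round(3))
crop=lambda cc,a,b,x,y:cv2.resize(cc["image"][b:y,a:x,::-1],None,fx=2.2,fy=2.2,interpolation=cv2.INTER_CUBIC)
cv2.imwrite("pics/crop1.png",crop(ct,135,170,490,345))
E
```

```text
blue can top [0.4451 0.3705] 0.9434
blue can scene [0.4486 0.3674] 0.8956
blue lid top [0.5609 0.1346] 0.9668
blue lid scene [0.5624 0.1355] 0.9627
yellow can top [0.4486 0.0549] 0.9479
yellow can scene [0.4704 0.0215] 0.1679
yellow lid top [ 0.4365 -0.1029] 0.9456
yellow lid scene [ 0.4408 -0.105 ] 0.8682
red can top [0.4332 0.2019] 0.9594
red can scene [0.4353 0.1986] 0.9564
red lid top [ 0.4238 -0.2654] 0.9321
red lid scene [ 0.4258 -0.2654] 0.9347
green can top [ 0.5704 -0.0245] 0.6165
green can scene [ 0.5891 -0.1817] 0.8377
green lid top [ 0.577  -0.0286] 0.7325
green lid scene [ 0.5741 -0.03  ] 0.7656
purple [0.59049421 0.27855759 0.09      ] edge [0.70588785 0.0404615  0.256     ] [0.70424096 0.37850528 0.256     ] pink [ 0.62648598 -0.28751014  0.03      ] [ 0.53132873 -0.2867551   0.03      ] jar [ 0.70107054 -0.12541034  0.05      ]
blue top [0.556 0.133]
blue scene [0.55  0.143]
yellow top [ 0.433 -0.101]
yellow scene [ 0.433 -0.092]
red top [ 0.422 -0.263]
red scene [ 0.419 -0.25 ]
green top [ 0.57  -0.033]
green scene [ 0.564 -0.021]
```

View pics/crop1.png

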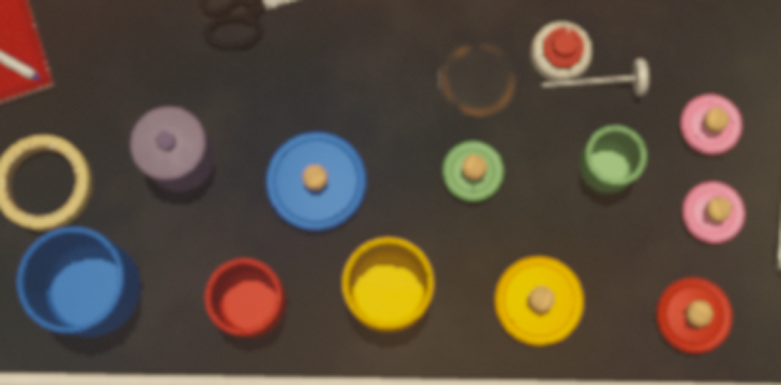

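```bash
sed -i "s/'yellow':(20,33)/'yellow':(14,34)/; s/'green':(45,80)/'green':(40,85)/; s/'blue':(98,118)/'blue':(98,122)/; s/s={.*/s={'green':45,'red':130,'blue':90}.get(col,120)/; s/\[...,2\]>40/[...,2]>28/" vis.py
python3 - <<'E'
import re
s=open('vis.py').read()
s=s.replace(".astype(np.uint8)\ndef blob",".astype(np.uint8)\ndef blob",1)
open('vis.py','w').write(s)
E
cat > meas.py <<'E'
from cell import robot
from vis import *
T={'blue':((170,298),(278,252)),'yellow':((311,299),(380,307)),'red':((246,305),(451,313)),'green':((414,242),(350,247))}
S={'blue':((279,377),(308,296)),'yellow':((356,295),(392,265)),'red':((326,336),(428,233)),'green':((370,218),(342,255))}
ct,cs=robot.camera("top"),robot.camera("scene")
for n,cc,G in(("top",ct,T),("scene",cs,S)):
  big=cv2.resize(cc["image"][:,:,::-1],None,fx=2,fy=2,interpolation=cv2.INTER_CUBIC)
  for c in D:
   for k,m in enumerate((can,lid)):
    x,q=fit(cam(cc),cc["image"],c,G[c][k],*m(c)); print(c,m.__name__,n,x.round(4),round(q,3))
    for r in m(c)[0]: cv2.polylines(big,[np.round((hull(cam(cc),x,[r])+.5)*2).astype(int)],1,(255,255,255),1)
    cv2.polylines(big,[blob(cc["image"],c,G[c][k])*2+1],1,(255,0,255),1)
  cv2.imwrite(f"pics/ov_{n}.png",big[340:690,270:990] if n=="top" else big[340:840,400:1000])
E
python3 meas.py
```

```text
blue can top [0.445  0.3707] 0.963
blue lid top [0.5612 0.1342] 0.94
yellow can top [0.4489 0.0555] 0.866
yellow lid top [ 0.4345 -0.102 ] 0.841
red can top [0.4326 0.2019] 0.942
red lid top [ 0.4244 -0.2655] 0.914
green can top [ 0.5878 -0.1805] 0.925
green lid top [ 0.5746 -0.0325] 0.89
blue can scene [0.4489 0.3671] 0.902
blue lid scene [0.5629 0.1353] 0.942
yellow can scene [0.4502 0.0533] 0.949
yellow lid scene [ 0.4385 -0.1024] 0.9
red can scene [0.4352 0.1982] 0.953
red lid scene [ 0.4256 -0.2655] 0.898
green can scene [ 0.588 -0.182] 0.94
green lid scene [ 0.5755 -0.0319] 0.894
```

View pics/ov_top.png

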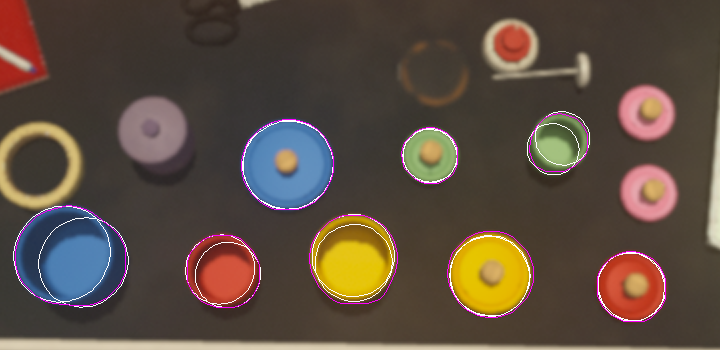

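View pics/ov_scene.png

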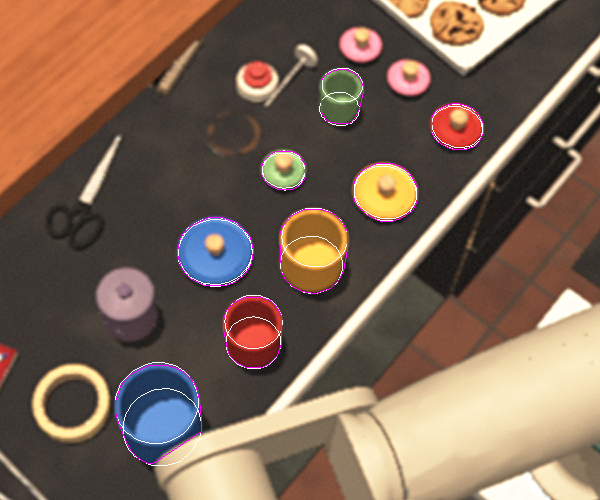

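```bash
cat >> vis.py <<'E'
from scipy.optimize import least_squares
def fit2(views,col,rings,zt):
    """joint rim fit; views=[(K,img,uv)]; only contour points lying nearest to the top ring; one inflation per view"""
    B=[blob(im,col,uv).reshape(-1,2).astype(float) for K,im,uv in views]
    B=[np.vstack([np.linspace(b[i-1],b[i],max(2,int(np.hypot(*(b[i]-b[i-1])))),endpoint=False) for i in range(len(b))]) for b in B]
    a=np.linspace(0,2*np.pi,720,endpoint=False); (r,z)=max(rings,key=lambda q:q[1])
    def ring(K,p,r,z): return proj(K,np.c_[p[0]+r*np.cos(a),p[1]+r*np.sin(a),0*a+z])
    def res(p,idx=None):
        out=[]
        for j,(K,im,uv) in enumerate(views):
            E=ring(K,p,r,z); c=E.mean(0); d=np.linalg.norm(B[j][:,None]-E[None],axis=2); k=d.argmin(1)
            s=np.sign(np.linalg.norm(B[j]-c,axis=1)-np.linalg.norm(E[k]-c,axis=1)); out.append(s*d.min(1)-p[2+j])
        return out
    p=np.r_[np.mean([back(K,b.mean(0),zt)[:2] for (K,_,_),b in zip(views,B)],0),[.5]*len(views)]
    for _ in range(4):
        keep=[]
        for j,(K,_,_) in enumerate(views):
            n=B[j]-proj(K,[p[0],p[1],z]); ax=(proj(K,[p[0],p[1],z])-proj(K,[p[0],p[1],0.]))[0]
            keep.append((n@ax>=-.1*np.linalg.norm(n,axis=1)*np.linalg.norm(ax)) if len({q[1] for q in rings})>1 and z>.05 else np.ones(len(n),bool))
        f=lambda p:np.concatenate([q[m] for q,m in zip(res(p),keep)])
        p=least_squares(f,p,loss='soft_l1',f_scale=.7,x_scale=[.01,.01]+[1]*len(views),diff_step=1e-4).x
    return p,np.abs(f(p)).mean()
E
cat > meas2.py <<'E'
from cell import robot
from vis import *
exec(open('meas.py').read().split("ct,cs")[0])
ct,cs=robot.camera("top"),robot.camera("scene")
for c in D:
  for k,m in enumerate((can,lid)):
    a=(cam(ct),ct["image"],T[c][k]); b=(cam(cs),cs["image"],S[c][k])
    for n,v in(("both",[a,b]),("top",[a]),("scene",[b])):
        p,e=fit2(v,c,*m(c)); print(c,m.__name__,n,p.round(4),round(e,2))
E
python3 meas2.py
```

```text
blue can both [ 0.4448  0.3692 -0.1744  0.5283] 0.24
blue can top [0.444  0.3675 0.4333] 0.18
blue can scene [0.446  0.3691 0.2474] 0.11
blue lid both [0.561  0.1349 0.42   0.4531] 0.21
blue lid top [0.5607 0.1345 0.42  ] 0.1
blue lid scene [0.5615 0.1359 0.4407] 0.16
yellow can both [0.4477 0.0553 0.8683 0.5201] 0.32
yellow can top [0.4456 0.0549 1.4447] 0.13
yellow can scene [0.4491 0.0555 0.4215] 0.16
yellow lid both [ 0.4367 -0.1024  1.5085  0.7974] 0.24
yellow lid top [ 0.4364 -0.1027  1.5094] 0.12
yellow lid scene [ 0.4378 -0.1014  0.7636] 0.17
red can both [0.4327 0.201  0.072  0.6132] 0.29
red can top [0.4312 0.1994 0.6858] 0.17
red can scene [0.4343 0.2006 0.3134] 0.12
red lid both [ 0.4241 -0.2651  0.5934  0.6523] 0.24
red lid top [ 0.4238 -0.2656  0.5895] 0.14
red lid scene [ 0.425  -0.2638  0.6373] 0.15
green can both [ 0.5853 -0.1783  0.2116  0.4781] 0.2
green can top [ 0.5844 -0.1779  0.4249] 0.15
green can scene [ 0.5863 -0.1784  0.3603] 0.11
green lid both [ 0.5742 -0.032   0.5307  0.5249] 0.26
green lid top [ 0.5741 -0.0326  0.5365] 0.16
green lid scene [ 0.5745 -0.0307  0.5127] 0.17
```

```bash
cat > act.py <<'E'
from cell import robot
import numpy as np
H=.20; G=.021
C={'blue':(.4450,.3683,.1),'yellow':(.4474,.0552,.088),'red':(.4328,.2000,.076),'green':(.5854,-.1782,.066)}
L={'blue':(.5611,.1352),'yellow':(.4371,-.1020),'red':(.4244,-.2647),'green':(.5743,-.0317)}
def ori(x,y):
    f=(np.arctan2(y,x)+np.pi/2)/2; return np.pi*np.array([np.cos(f),np.sin(f),0])
def st(m):
    o=robot.observe(); print(m,'t',round(o["time"],2),'tcp',np.round(o["tcp_pos"],4),'F',np.round(o["contact_force"],1),'gap',round(o["finger_gap"],3),'g',round(o["grasp_force"],1),flush=True)
def pick(c):
    x,y=L[c]; robot.move_to([x,y,.12 if c!='blue' else .15],ori(x,y)); st('above')
    hit=robot.move_straight([x,y,G],speed=.12,contact_N=5); st(f'down {hit}')
    if hit: return
    robot.close(); st('closed')
    robot.move_straight([x,y,H],speed=.2); st('lifted')
def carry(c):
    x,y,h=C[c]; robot.move_to([x,y,H],ori(x,y))
    robot.move_straight([x,y,h+.014+G+.012],speed=.15); st('over')
def lower(c,dx=0,dy=0):
    x,y,h=C[c]; x+=dx;y+=dy
    hit=robot.move_straight([x,y,h-.014+G-.003],speed=.03,contact_N=4); st(f'lowered {hit}, above home {1e3*(robot.observe()["tcp_pos"][2]-(h-.014+G)):.1f} mm')
def release(c):
    x,y,h=C[c]; robot.let_go(); st('open'); p=robot.observe()["tcp_pos"]; robot.move_straight([p[0],p[1],H],speed=.25)
E
python3 -c "
from act import *
pick('blue')"
```

```text
above t 2.19 tcp [0.5609 0.1362 0.1503] F [-1.3  0.  -0.2] gap 0.998 g 0.0
down False t 3.42 tcp [0.5617 0.1353 0.022 ] F [ 0.6  0.1 -0.3] gap 1.002 g 0.0
closed t 4.01 tcp [0.5614 0.1352 0.0214] F [-0.8  0.2  3. ] gap 0.281 g 59.1
lifted t 5.05 tcp [0.5604 0.1351 0.1981] F [-0.6 -0.7 -2.6] gap 0.284 g 58.9
```

```bash
cat > chk.py <<'E'
from act import *; from vis import *
def held(c,name):
    x,y,h=C[c]; z=robot.observe()["tcp_pos"][2]-G
    for n in("top","scene"):
        cc=robot.camera(n); K=cam(cc); uv=proj(K,[x,y,z+.02])[0]
        try:
            p,q=fit(K,cc["image"],c,uv,*lid(c,z)); print(n,'lid',p.round(4),round(q,3),'tcp',robot.observe()["tcp_pos"][:2].round(4))
        except Exception as e: print(n,e)
        a,b=[int(max(v,75)) for v in uv]; im=cv2.resize(cc["image"][b-75:b+75,max(a-90,0):a+90,::-1],(440,367),interpolation=cv2.INTER_CUBIC)
        out=im if n=="top" else np.hstack([out,im])
    cv2.imwrite(f"pics/{name}.png",out[:, :800] if out.shape[1]<=800 else cv2.resize(out,(800,334)))
E
python3 -c "
from chk import *
carry('blue'); held('blue','h_blue')"
```

```text
over t 6.57 tcp [0.4457 0.3677 0.1475] F [ 0.6 -0.6 -0.5] gap 0.281 g 58.9
top lid [0.4708 0.3243] 0.271 tcp [0.4459 0.3682]
scene lid [0.4174 0.3898] 0.859 tcp [0.4459 0.3684]
```

View pics/h_blue.png

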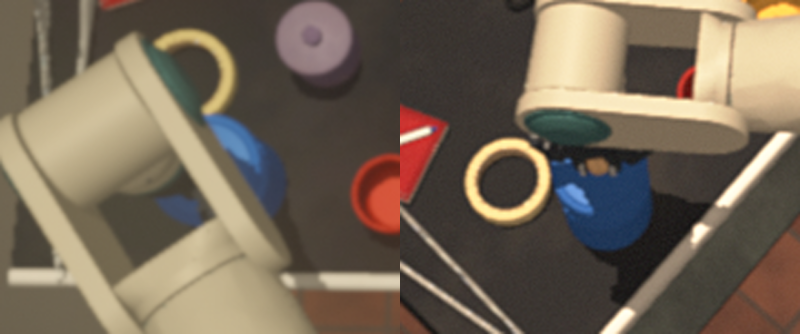

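The picture shows the blue lid held over the blue canister, largely hidden by the wrist, so it tells me little about alignment. I'll lower by feel.

```bash
python3 -c "
from act import *
lower('blue')"
```

```text
lowered True, above home 0.4 mm t 7.86 tcp [0.4449 0.3682 0.1074] F [ 0.3 -0.3  5. ] gap 0.284 g 59.7
```

Contact came 0.4 mm from the home height, so the lid is seated. I'll release it and pick up the yellow lid the same way.

```bash
python3 -c "
from act import *
release('blue'); pick('yellow'); carry('yellow'); lower('yellow')"
```

```text
open t 8.48 tcp [0.4442 0.3677 0.1058] F [-0.9  0.6  1.1] gap 0.999 g 0.0
above t 10.75 tcp [ 0.4375 -0.1015  0.1201] F [ 0.2  0.6 -0.8] gap 1.003 g 0.0
down False t 11.72 tcp [ 0.4377 -0.1021  0.0217] F [-0.2 -1.9 -0.1] gap 0.998 g 0.0
closed t 12.32 tcp [ 0.4375 -0.1021  0.0215] F [0.1 1.1 3.8] gap 0.279 g 58.7
lifted t 13.36 tcp [ 0.4364 -0.1018  0.1983] F [-0.2 -0.7 -1.2] gap 0.282 g 58.9
over t 14.62 tcp [0.4478 0.0546 0.1356] F [ 0.3  0.5 -2.4] gap 0.282 g 58.9
lowered True, above home 0.4 mm t 15.81 tcp [0.4473 0.0552 0.0954] F [-1.6  0.1  4.7] gap 0.281 g 59.2
```

```bash
python3 -c "
from act import *
release('yellow')
for c in ('red','green'):
    pick(c); carry(c); lower(c)
    if abs(robot.observe()['tcp_pos'][2]-(C[c][2]-.014+G))>.0015: print('STOP'); break
    release(c)
else:
    robot.move_j([1.074,.052,1.401,0,1.689,-.07])
    import cv2
    for n in('top','scene'): cv2.imwrite(f'pics/{n}9.png',robot.camera(n)['image'][:,:,::-1])
st('end')"
```

```text
open t 16.43 tcp [0.4465 0.0552 0.0943] F [-0.  -0.1  0.3] gap 0.994 g 0.0
above t 18.26 tcp [ 0.4248 -0.2639  0.12  ] F [ 0.6 -0.3  0.2] gap 1.003 g 0.0
down False t 19.23 tcp [ 0.425  -0.265   0.0219] F [ 0.1 -0.2 -0.4] gap 0.997 g 0.0
closed t 19.82 tcp [ 0.4246 -0.2649  0.0214] F [-0.1  0.1  2.6] gap 0.288 g 58.8
lifted t 20.87 tcp [ 0.4238 -0.2643  0.1983] F [-0.4  0.1 -1.6] gap 0.283 g 58.8
over t 23.23 tcp [0.4334 0.1999 0.1239] F [-0.   0.2 -0.8] gap 0.287 g 58.8
lowered True, above home 0.4 mm t 24.43 tcp [0.4327 0.2    0.0834] F [0.1 0.2 4.2] gap 0.286 g 59.3
open t 25.05 tcp [0.432  0.1997 0.0824] F [ 0.1 -0.8 -0.4] gap 1.002 g 0.0
above t 26.76 tcp [ 0.5742 -0.0306  0.1202] F [ 0.2 -0.9  0.5] gap 0.997 g 0.0
down False t 27.73 tcp [ 0.575  -0.0317  0.022 ] F [-0.  -0.4 -0.4] gap 1.001 g 0.0
closed t 28.32 tcp [ 0.5746 -0.0317  0.0215] F [ 0.9 -0.3  2.8] gap 0.282 g 58.9
lifted t 29.37 tcp [ 0.5736 -0.0316  0.1982] F [ 0.1 -0.6 -1.2] gap 0.282 g 58.8
over t 30.74 tcp [ 0.586  -0.1779  0.1142] F [ 0.1 -0.4 -1.1] gap 0.281 g 58.8
lowered True, above home 0.4 mm t 31.93 tcp [ 0.5853 -0.1782  0.0734] F [0.9 0.1 4.1] gap 0.282 g 59.2
open t 32.56 tcp [ 0.5846 -0.1779  0.0721] F [0.4 0.4 0.2] gap 0.998 g 0.0
end t 35.98 tcp [0.2176 0.4776 0.2312] F [-0.1 -0.3 -0.3] gap 0.999 g 0.0
```

```bash
python3 - <<'E'
import cv2
a=cv2.imread('pics/top9.png')[170:345,135:490]; b=cv2.imread('pics/scene9.png')[165:420,210:470]
cv2.imwrite('pics/a9.png',cv2.resize(a,None,fx=2.2,fy=2.2,interpolation=2)); cv2.imwrite('pics/b9.png',cv2.resize(b,None,fx=2.3,fy=2.3,interpolation=2))
E
```

```text
(no output)
```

View pics/a9.png

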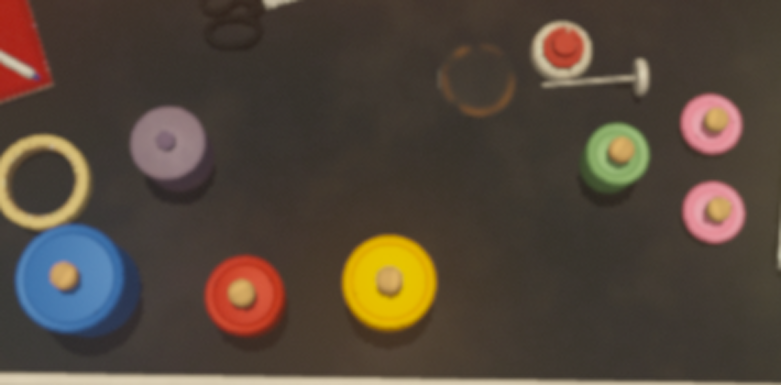

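View pics/b9.png

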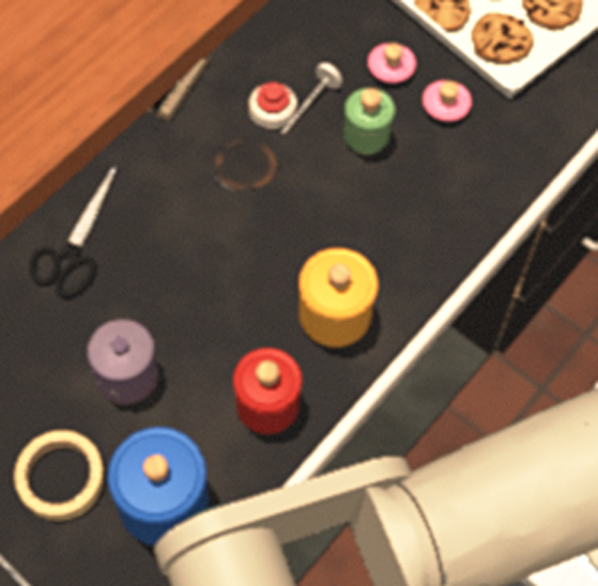

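Both views show all four lids seated level on their own canisters: blue at crop (70,280), red (245,295), yellow (389,282) and green (617,157). The purple canister and the pink lids haven't moved.

```bash
python3 -c "
from cell import robot
print(robot.hand_in())"
```

```text
the job is handed in; nothing more can be done
None
```

All four canisters are closed with their own lids, each lowered by touch until its flange met the rim, and the job was handed in at about 36 s of the 93 s allowed.

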